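# Centre the carved lotus bud on its stand

### The job

Two carved lotus buds stand on square display stands, ready to be marked for their dowels; one is in the middle of its stand, the other was set down off-centre. Nudge the off-centre bud to the middle of its stand with light taps of the fingertips, low on its foot so that it slides and does not tip over; do not grip or lift it. Leave both stands, the other bud and the tools where they are, and finish with the bud standing upright and the hand clear.

Things in the scene. Friction and masses are not known exactly. Their poses are not given: they have to be found in the camera images.
- bud_1: the bud to centre: pale turned and carved wooden lotus bud, top-heavy, 72 mm tall, about 60 g, at the start 13 to 22 mm off the middle of stand_1. Origin at the centre of its flat 26 mm wide underside, z up its axis, round about z. Stem 14 to 17 mm thick up to 25 mm, then the bud, 33 mm at its widest at 42 mm, tapering to its tip. Pushed up on the bud, or struck fast, it tips over
- bud_1_foot (a point): centre of bud_1's foot disc, 8 mm above its origin. The disc is 40 mm in diameter, from 5 to 11 mm above the stand's top, overhanging the underside: the bud's widest part and the place to tap. Pushed level there at up to about 50 mm/s the bud slides and stays where it is left
- stand_1: the dark wooden square stand under bud_1, loose on the bench, about 0.32 kg: 48 mm high, flat top 80 x 80 mm (38 to 48 mm above the origin), waist 66 mm square, foot 104 mm square and 12 mm thick. Origin at the centre of its underside on the bench, z up
- stand_1_top (a point): the middle of stand_1's top face, 48 mm above the bench: where the centre of the bud's underside belongs
- bud_2: the other bud, same as bud_1, already in the middle of its stand: leave it alone. Origin at the centre of its underside
- stand_2: the stand under bud_2, same as stand_1; the two stands are at least 200 mm apart between centres. Origin at the centre of its underside
- gouge_wide: wide carving gouge lying on the bench, 237 mm long, 25 mm thick dark wooden handle, steel blade along its +x. Origin under the joint of handle and blade
- gouge_narrow: narrow carving gouge lying on the bench, 237 mm long, 25 mm thick dark wooden handle, steel blade along its +x. Origin under the joint of handle and blade
- mallet: round wooden carver's mallet standing on its head, handle up: head 82 mm in diameter, 195 mm tall in all. Origin at the centre of its underside
Mind the look-alikes: they are no part of the job. What is shaped like the bud_1 but turquoise or yellow is not meant.

How it is judged:
At the end, for the whole second after the job is handed in: bud_1 stands upright (within 0.05 rad) and still on the top of stand_1, the centre of its underside within 4 mm of the middle of the stand (horizontal distance between bud_1 and stand_1_top below 0.004 m and z of bud_1 in the frame of stand_1 between 0.046 and 0.05 m and angle between bud_1's own z axis and vertical below 0.05 rad and linear speed of bud_1 below 0.01 m/s); the robot touches nothing.
It fails at once if the bud being centred is tipped by more than 0.25 rad (angle between bud_1's own z axis and vertical above 0.25 rad).
It fails at once if the bud is lifted more than 7 mm off its stand or leaves the stand's top (z of bud_1 in the frame of stand_1 above 0.055 m or z of bud_1 in the frame of stand_1 below 0.04 m).
It fails at once if the bud is gripped or struck hard (more than 10 N from the fingers) (contact force between the fingers and bud_1 above 10 N).
It fails at once if a stand is pushed more than 8 mm from its place, or the other bud is moved by more than 4 mm or tipped (distance of any of stand_1, stand_2 from where it was at the start of the episode above 0.008 m or distance of bud_2 from where it was at the start of the episode above 0.004 m or angle between bud_2's own z axis and vertical above 0.15 rad).
It fails at once if a tool on the bench is moved by more than 20 mm (distance of any of gouge_wide, gouge_narrow, mallet from where it was at the start of the episode above 0.02 m).
It also fails if it takes over 58 s, if anything falls off the work surface, if the arm or the gripper's body presses on something with over 40 N, if the wrist force passes 120 N, or if a joint passes its speed limit or range.

### The arm

A 7-joint arm with a two-finger parallel gripper is mounted at the origin on the work surface. World frame = base frame: x ahead of the robot, y to its left, z up, the work surface at z = 0. Lengths are in m, angles in rad, forces in N, time in s.
With the tool pointing down it reaches from about 0.425 to 0.875 m from the base axis. Payload 9.9 kg.
Tool frame: the origin (TCP) lies on the centre line of the jaws, within the pads' length; the fingertips stand 22 mm ahead of it and the grasp point (between the pads) lies 3 mm ahead of it; z points along the fingers, x is the direction in which the jaws open and shut, and the axes are right-handed (so a half turn about z gives the same grasp; the last joint's range is limited). The gripper opens to 85 mm and grips with 20 to 120 N. Pads are 22 mm wide; open, the fingers measure 114 mm over their backs; the gripper's body (76 mm by 85 mm) begins 54 mm behind the grasp point. The pads swing forward as they close: fully open they stand 13 mm farther back than shut.
Start: joints at [-1.298, 0.576, 0.025, 1.437, -0.015, 1.129, -0.057], TCP at [0.236, 0.632, 0.253] pointing down, gripper open.
Joint ranges: [-2.76, 2.76], [-0.34, 2.15], [-1.52, 1.57], [0.19, 2.46], [-1.09, 4.23], [0.17, 1.99], [-2.82, 2.82]. Speed limits (rad/s): [2.22, 2.22, 3.01, 3.01, 3.14, 3.14, 3.14].

### API

Orientations are given as a unit quaternion [w, x, y, z].
In Python, from station import arm gives the robot as it stands.
- The arm moves only by the tool play_rows, never from a script. Its argument "moves" is a list that holds one entry, the list of rows, each a list of 7 numbers: the turn, a rotation vector about the world's x, y, z in degrees, then the shift along the world's x, y, z in m, then the closure, from 0 (fully open) to 1 (shut). A call has exactly 5 rows; each row is the pose to reach, as a shift and turn from the pose commanded when the call began; what a row does not reach only later rows make up. A row lasts 1/12 s, in which the tool goes at most 41.7 mm and 7.16 degrees, less where a joint would pass 70% of its speed; a pose out of reach is approached as far as the arm can. A call with a gripper value outside its range is refused whole. The fingers move at their own pace and stop on an object; "newtons" is the grip in N (left out, the last holds). Time passes only in rows, so rows that repeat a pose let the fingers close, or fill a call up. It gives the time, the measured TCP pose, the force and the opening at its end, in the units of the state.
- arm.observe(): the state, without advancing time (a new reading comes with each control period).
- arm.get_image(name): name is "scene" or "top" or "wrist"; returns the picture (420x560x3 uint8, blue, green, red); there is no depth.
- arm.get_calibration(name): a dict with "fovy" (degrees; the focal length in pixels is half the picture's height over the tangent of half this angle, whatever the lens; pixels are square), "cx", "cy" (the principal point, pixels), "k1" (the pictures are not rectified: a ray, as slopes to the right and down, at radius r is drawn at 1 + k1 r^2 times it, then the intrinsics apply), "world_from_camera" (4x4, takes a point from camera to world coordinates). Camera axes: x right, y up, looking along -z (the intrinsics and any distortion apply to the point x, -y, -z); pixel columns grow to the right and rows downward; lengths in m; the calibration is good to about 2 mm. A picture is of the moment at which its call begins: read the wrist's pose just before it. get_calibration takes no time and is no camera call; for the wrist camera it gives the pose at the moment of the call.
- arm.finish_job(): hands the job in, once; it reports no verdict.
Trained networks look in the newest picture that a camera, given by its name, has taken for a name from the list of things; names that differ only in an ending like _2 or _b are one class to them, and where a whole thing is asked for, a point or a joint stands for the part that bears it (a point fixed in the world has none). Each returns a list of dicts, best first, with "p" (0 to 1); they miss things now and then, are a little off and sometimes report something else, mostly with a low value. They report only what shows in the picture. A call takes as long as a camera call. They do not tell look-alikes from the thing itself.
- arm.look_for(camera, name): "box" ([left, top, right, bottom] in pixels, round what is visible of it).
- arm.cut_out(camera, name): "mask" (420x560 bool, what is visible of it) and "box" ([left, top, right, bottom] in pixels, round what is visible of it).
- arm.place_of(camera, name): "location" ([column, row] in pixels: a listed point, or the origin of a listed thing).
The state is a dict: "t": time; "q": joint angles; "qd": joint speeds; "joint_torque": joint torques, N m; "tool_pos": TCP position; "orientation": TCP orientation; "force": force on the tool from outside, world axes, zero at the start; "torque": the same for the moment, N m; "gripper_width": finger opening in m.
Only numpy, scipy, OpenCV 4.12 (cv2) and the standard library are available. Lean on these libraries where they do the work, as an engineer would, in place of code of your own. Each camera call takes 0.05 s, during which the arm holds its last target.

## Working session

There is one attempt and no reset: what is moved stays moved. The work goes in short steps, Python scripts to look and compute and a tool call to move; the robot and the scene stay as the last step left them, time stands still between calls to the robot, and variables do not carry over. Pictures are saved under pics/ and viewed, and the job is handed in when it is done.

Besides the shell and the picture viewer there is one more tool, called after ">>>" by a JSON object that holds its "fn" and its "kwargs", one argument or row to a line. play_rows: Moves the arm, as the interface text tells. Its arguments: {"type":"object","properties":{"moves":{"type":"array"},"newtons":{"type":"number"}},"required":["moves"]}

```bash
ls; mkdir -p pics; cat > h.py <<'E'
import numpy as np, cv2
from station import arm
def shot(name,fn):
    im=arm.get_image(name); cv2.imwrite('pics/'+fn,im); return im
def ray(cal,px,H=420):
    f=H/2/np.tan(np.radians(cal['fovy'])/2)
    K=np.array([[f,0,cal['cx']],[0,f,cal['cy']],[0,0,1.]])
    u=cv2.undistortPoints(np.array([[px]],float),K,np.array([cal['k1'],0,0,0.]))[0,0] if False else None
    d=np.array([(px[0]-cal['cx'])/f,(px[1]-cal['cy'])/f]); s=d.copy()
    for _ in range(50): s=d/(1+cal['k1']*(s@s))
    T=np.array(cal['world_from_camera']); 
    return T[:3,3], T[:3,:3]@np.array([s[0],-s[1],-1.])
def at(cal,px,z):
    o,d=ray(cal,px); t=(z-o[2])/d[2]; return o+t*d
def proj(cal,P,H=420):
    f=H/2/np.tan(np.radians(cal['fovy'])/2)
    T=np.array(cal['world_from_camera']); p=T[:3,:3].T@(np.asarray(P)-T[:3,3])
    s=np.array([p[0]/-p[2],-p[1]/-p[2]]); s=s*(1+cal['k1']*(s@s))
    return np.array([cal['cx'],cal['cy']])+f*s
E
python3 - <<'E'
from h import *
for n in ['scene','top','wrist']:
    shot(n,n+'0.png'); c=arm.get_calibration(n); print(n,c)
    for k in ['bud_1','stand_1']:
        for d in arm.look_for(n,k): print(k,d)
    for d in arm.place_of(n,'bud_1_foot')+arm.place_of(n,'stand_1_top'): print(d)
print(arm.observe())
E
```

```text
pics
scene {'fovy': 48.96250958760807, 'cx': 271.98733994998315, 'cy': 203.51973506733748, 'k1': -0.14039859536586047, 'world_from_camera': array([[-0.89138145, -0.36267509,  0.27185639,  0.81481949],
       [ 0.45324875, -0.71037381,  0.53845577,  0.57993251],
       [-0.00216483,  0.60318805,  0.79759607,  0.90822663],
       [ 0.        ,  0.        ,  0.        ,  1.        ]])}
bud_1 {'box': [267.4, 222.6, 282.8, 246.5], 'p': 0.87}
bud_1 {'box': [241.6, 271.5, 261.3, 297.9], 'p': 0.79}
bud_1 {'box': [257.0, 306.5, 272.8, 330.8], 'p': 0.77}
bud_1 {'box': [208.3, 160.4, 227.7, 189.1], 'p': 0.73}
bud_1 {'box': [325.9, 209.6, 343.3, 230.3], 'p': 0.62}
bud_1 {'box': [293.1, 247.6, 313.5, 270.4], 'p': 0.57}
stand_1 {'box': [195.6, 169.3, 250.7, 213.6], 'p': 0.68}
stand_1 {'box': [279.1, 255.2, 338.8, 311.4], 'p': 0.56}
{'location': [333.4, 226.0], 'p': 0.91}
{'location': [310.4, 264.6], 'p': 0.82}
{'location': [281.5, 240.8], 'p': 0.8}
{'location': [247.5, 289.0], 'p': 0.53}
{'location': [308.7, 275.1], 'p': 0.79}
top {'fovy': 46.3399778838772, 'cx': 280.4434283427786, 'cy': 208.69646
[... 1441 characters left out ...]
': array([-1.29780948,  0.5756673 ,  0.02489292,  1.43709069, -0.01501889,
        1.1289937 , -0.05648094]), 'qd': array([ 3.67494030e-06, -1.10811652e-03, -5.11206146e-04, -1.15733801e-03,
       -1.05748239e-03, -2.05705338e-03,  1.66009660e-04]), 'joint_torque': array([ 8.83580287e-05, -7.65351892e+01,  2.24892184e+00, -2.86279035e+01,
        1.54148665e-02,  2.86174305e-03, -1.54965005e-05]), 'tool_pos': array([0.23574223, 0.63250654, 0.25331395]), 'orientation': array([-1.83253621e-05,  8.21355890e-01,  5.70416077e-01,  2.09081553e-06]), 'force': array([ 0.03764402,  0.17309481, -0.53235921]), 'torque': array([0.02661814, 0.01245304, 0.04603813]), 'gripper_width': 0.08550119692823024}
```

```bash
python3 - <<'E'
import cv2
a=cv2.imread('pics/top0.png')[130:280,160:360]; cv2.imwrite('pics/top0c.png',cv2.resize(a,None,fx=4,fy=4,interpolation=cv2.INTER_CUBIC))
a=cv2.imread('pics/scene0.png')[140:340,180:380]; cv2.imwrite('pics/scene0c.png',cv2.resize(a,None,fx=3,fy=3,interpolation=cv2.INTER_CUBIC))
E
```

```text
(no output)
```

View pics/top0c.png

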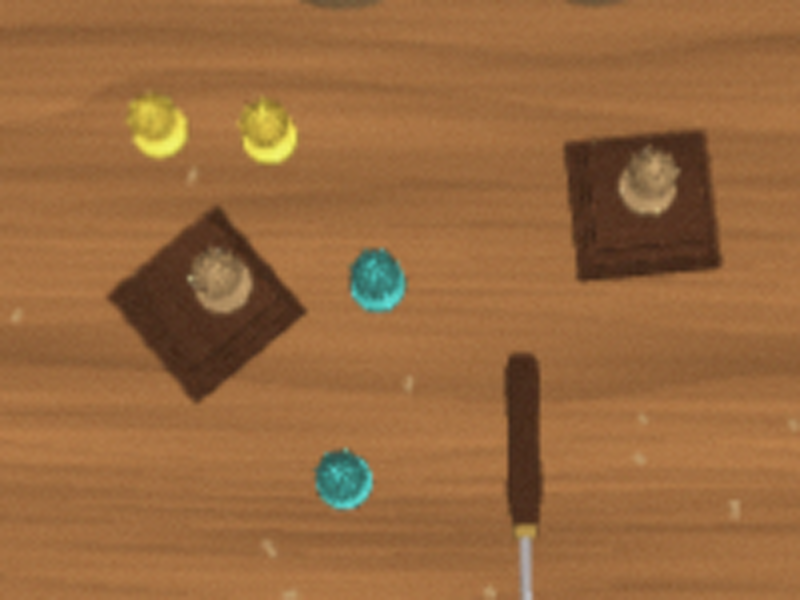

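View pics/scene0c.png

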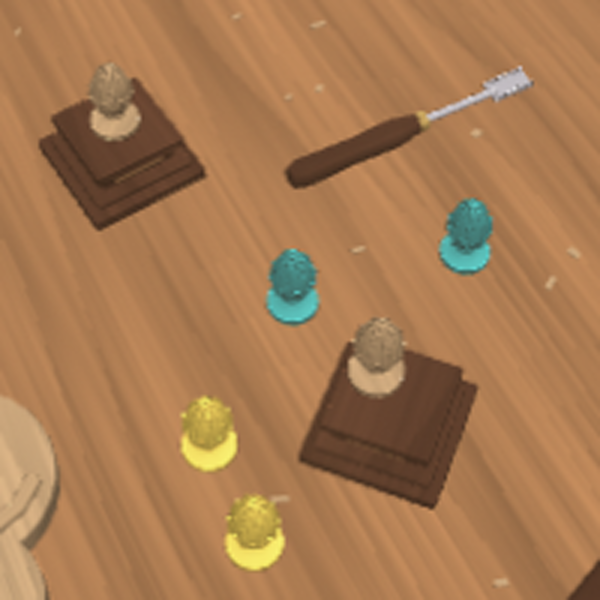

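View pics/top0.png

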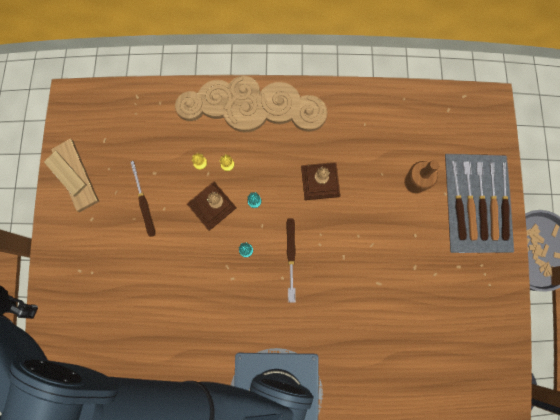

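```bash
python3 - <<'E'
from h import *
s=arm.get_calibration('scene'); t=arm.get_calibration('top')
S=lambda x,y:(x/3+180,y/3+140)
T=lambda x,y:(x/4+160,y/4+130)
print('A foot scene',at(s,S(376,374),.057),'top',at(t,T(221,287),.057))
print('A top corners scene',[at(s,S(*p),.048).round(4) for p in [(350,343),(462,370),(424,463),(323,430)]])
print('B foot scene',at(s,S(115,121),.057),'top',at(t,T(648,190),.057))
print('B top corners scene',[at(s,S(*p),.048).round(4) for p in [(135,80),(183,132),(103,182),(53,122)]])
print('A foot corners top',[at(t,T(*p),.0).round(4) for p in [(305,312),(197,402),(110,297)]])
print('B base corners top',[at(t,T(*p),.0).round(4) for p in [(720,265),(582,281)]])
print('B top corners top',[at(t,T(*p),.048).round(4) for p in [(705,130),(565,142)]])
E
```

```text
A foot scene [0.53533046 0.18136853 0.057     ] top [0.53238774 0.17608064 0.057     ]
A top corners scene [array([0.5365, 0.1463, 0.048 ]), array([0.4762, 0.2025, 0.048 ]), array([0.5373, 0.253 , 0.048 ]), array([0.5868, 0.1992, 0.048 ])]
B foot scene [ 0.6081627  -0.11607463  0.057     ] top [ 0.60585054 -0.12280686  0.057     ]
B top corners scene [array([ 0.5738, -0.1569,  0.048 ]), array([ 0.5615, -0.0876,  0.048 ]), array([ 0.6388, -0.0701,  0.048 ]), array([ 0.6515, -0.1456,  0.048 ])]
A foot corners top [array([0.5264, 0.1222, 0.    ]), array([0.4592, 0.1985, 0.    ]), array([0.5359, 0.2659, 0.    ])]
B base corners top [array([ 0.565 , -0.1798,  0.    ]), array([ 0.5518, -0.0789,  0.    ])]
B top corners top [array([ 0.6532, -0.1647,  0.048 ]), array([ 0.6428, -0.0644,  0.048 ])]
```

Candidates for bud_1 in the top image are:
- Yellow at (199,161) and (227,163): look-alikes.
- Turquoise at (254,200) and (246,250): look-alikes.
- Pale on the right stand at (322,176): 1–2 mm off the middle, so bud_2.
- Pale on the left stand at (215,201): about 18 mm off the middle towards -y.

I choose the left pale one as bud_1. I'll check it close up with the wrist camera.

>>> {"fn": "play_rows", "kwargs": {
  "moves": [
    [[0, 0, -5.8, 0.0235, -0.033, 0, 0], [0, 0, -11.6, 0.047, -0.066, 0, 0], [0, 0, -17.4, 0.0705, -0.099, 0, 0], [0, 0, -23.2, 0.094, -0.132, 0, 0], [0, 0, -29, 0.1175, -0.165, 0, 0]]
  ]
}}

```text
t: 1.17
tool_pos: [0.3541, 0.4659, 0.2535]
orientation: [-0.0, 0.939, 0.344, 0.0]
force: [1.4, 1.0, 0.5]
gripper_width: 0.0856
```

>>> {"fn": "play_rows", "kwargs": {
  "moves": [
    [[0, 0, -5.8, 0.0235, -0.033, 0, 0], [0, 0, -11.6, 0.047, -0.066, 0, 0], [0, 0, -17.4, 0.0705, -0.099, 0, 0], [0, 0, -23.2, 0.094, -0.132, 0, 0], [0, 0, -29, 0.1175, -0.165, 0, 0]]
  ]
}}

```text
t: 1.58
tool_pos: [0.4716, 0.3008, 0.2537]
orientation: [-0.0, 0.995, 0.098, 0.0]
force: [1.6, 0.7, -0.1]
gripper_width: 0.0853
```

>>> {"fn": "play_rows", "kwargs": {
  "moves": [
    [[0, 0, -5.8, 0.0235, -0.033, 0, 0], [0, 0, -11.6, 0.047, -0.066, 0, 0], [0, 0, -11.6, 0.06, -0.092, 0, 0], [0, 0, -11.6, 0.06, -0.092, 0, 0], [0, 0, -11.6, 0.06, -0.092, 0, 0]]
  ]
}}

```text
t: 2.0
tool_pos: [0.5316, 0.2085, 0.2535]
orientation: [0.0, 1.0, -0.002, 0.0]
force: [0.1, 0.5, -0.1]
gripper_width: 0.0853
```

```bash
python3 - <<'E'
from h import *
o=arm.observe(); print(o['t'],o['tool_pos'],o['orientation'],o['q'],o['gripper_width'])
c=arm.get_calibration('wrist'); im=shot('wrist','w1.png'); print(c)
for k in ['bud_1','stand_1']:
    for d in arm.look_for('wrist',k): print(k,d)
for d in arm.place_of('wrist','bud_1_foot'): print(d, at(c,d['location'],.056))
for d in arm.place_of('wrist','stand_1_top'): print(d,at(c,d['location'],.048))
E
```

```text
2.0 [0.53158023 0.20850886 0.25346774] [ 1.59108058e-04  9.99997493e-01 -2.22234487e-03  2.24648916e-04] [-0.7202711   0.44575285  0.39689242  1.72891131 -0.19802704  1.00624746
 -0.25626357] 0.08525734343438802
{'fovy': 63.352608855600316, 'cx': 279.57712732149963, 'cy': 210.90705272736847, 'k1': 0.011506170057002447, 'world_from_camera': array([[ 9.99989570e-01,  4.56696126e-03,  5.20517229e-05,
         5.31468600e-01],
       [-4.37032235e-03,  9.53498372e-01,  3.01366480e-01,
         2.85361519e-01],
       [ 1.32669781e-03, -3.01363564e-01,  9.53508386e-01,
         3.74299081e-01],
       [ 0.00000000e+00,  0.00000000e+00,  0.00000000e+00,
         1.00000000e+00]])}
bud_1 {'box': [146.0, 258.7, 189.5, 287.7], 'p': 0.94}
bud_1 {'box': [372.5, 207.9, 419.0, 255.1], 'p': 0.92}
bud_1 {'box': [271.5, 277.3, 306.2, 323.6], 'p': 0.86}
bud_1 {'box': [378.7, 132.2, 432.8, 175.8], 'p': 0.71}
stand_1 {'box': [214.4, 119.6, 345.2, 234.5], 'p': 0.94}
stand_1 {'box': [339.1, 372.8, 374.3, 400.7], 'p': 0.81}
{'location': [280.2, 222.2], 'p': 0.82} [0.53201733 0.17301701 0.056     ]
{'location': [388.7, 224.6], 'p': 0.72} [0.63971779 0.16998474 0.056     ]
{'location': [399.5, 153.6], 'p': 0.72} [0.64324461 0.24013001 0.056     ]
{'location': [292.2, 289.2], 'p': 0.7} [0.54441555 0.09789671 0.056     ]
{'location': [170.3, 277.9], 'p': 0.69} [0.417088   0.11198245 0.056     ]
{'location': [276.4, 198.9], 'p': 0.65} [0.52834623 0.19476812 0.048     ]
```

View pics/w1.png

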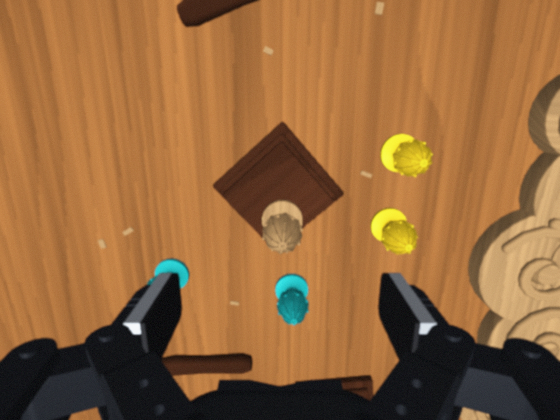

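```bash
python3 - <<'E'
from h import *
im=cv2.imread('pics/w1.png'); c=arm.get_calibration('wrist')
a=im[110:260,200:360]; a=cv2.convertScaleAbs(a,alpha=1.8,beta=10)
a=cv2.resize(a,None,fx=4.9,fy=4,interpolation=cv2.INTER_CUBIC) if 0 else cv2.resize(a,None,fx=4,fy=4,interpolation=cv2.INTER_CUBIC)
cv2.imwrite('pics/w1c.png',a)
E
```

```text
(no output)
```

View pics/w1c.png

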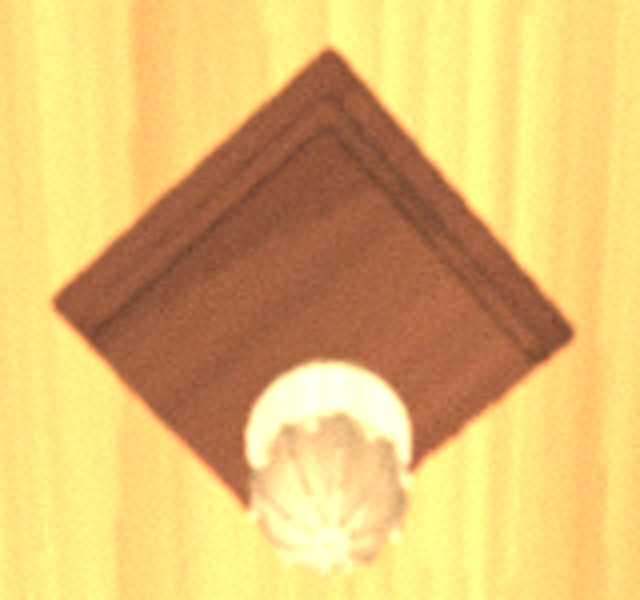

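```bash
cat >> h.py <<'E'
from scipy.optimize import least_squares
def fit_square(cal,edges,x0,z=.048,h=.04):
    # edges: list of lists of pixels; edge k has outward normal angle th+k*90deg
    P=[[at(cal,p,z)[:2] for p in e] for e in edges]
    def r(v):
        o=[]
        for k,e in enumerate(P):
            a=v[2]+k*np.pi/2; n=np.array([np.cos(a),np.sin(a)])
            o+=[n@(p-v[:2])-h for p in e]
        return o
    s=least_squares(r,x0); return s.x,np.array(s.fun)
def fit_disc(cal,pts,x0,z=.059,rad=.02):
    P=np.array([at(cal,p,z)[:2] for p in pts])
    s=least_squares(lambda v:np.hypot(*(P-v).T)-rad,x0); return s.x,s.fun
E
python3 - <<'E'
from h import *
c=arm.get_calibration('wrist')
C=lambda p:(p[0]/4+200-.375,p[1]/4+110-.375)
L=lambda a,b:[C((a[0]+(b[0]-a[0])*t,a[1]+(b[1]-a[1])*t)) for t in (.05,.35,.65,.95)]
# image up = +y , right=+x
E=[L((330,128),(540,362)),L((330,128),(95,337)),L((95,337),(250,515)),L((410,475),(540,362))]
x,f=fit_square(c,E,[.53,.195,np.pi/4]); print(x,np.degrees(x[2]),f*1e3)
pts=[C(p) for p in [(328,360),(268,384),(245,440),(412,440),(390,384),(300,366),(358,366)]]
d,g=fit_disc(c,pts,[.53,.175]); print(d,g*1e3, (x[:2]-d)*1e3)
print(at(c,(292,288),.011), proj(c,[d[0],d[1],.059]))
E
```

```text
[0.52898399 0.19938767 0.72785452] 41.70299219914029 [-0.82547922 -0.50241869 -0.17418633  0.15935754 -0.94728886 -0.81707599
 -0.68850951 -0.56170425 -1.82263903 -0.84656974  0.15218425  1.17429783
 -0.1516294  -0.55657624 -0.95609623 -1.35027674]
[0.53211693 0.18083068] [ 0.00201425  0.27382273  0.46769644  0.3975023   0.35496187 -0.24155919
 -0.20907994] [-3.13294303 18.55699081]
[0.54512985 0.07704857 0.011     ] [281.78690781 219.32498303]
```

Pale bud foot at (282,219) in the wrist image is on the stand, shifted about (+3, −19) mm from the middle. That matches the given 13–22 mm, so it is bud_1. It needs to go (−3.1, +18.6) mm. I'll cradle-push with two slightly open fingertips, from the −y side.

>>> {"fn": "play_rows", "kwargs": {
  "moves": [
    [[0, 0, 3, 0.002, -0.02, 0, 0.76], [0, 0, 6, 0.005, -0.045, 0, 0.76], [0, 0, 9.6, 0.009, -0.078, 0, 0.76], [0, 0, 9.6, 0.009, -0.078, 0, 0.76], [0, 0, 9.6, 0.009, -0.078, 0, 0.76]]
  ],
  "newtons": 20
}}

```text
t: 2.67
tool_pos: [0.5398, 0.1312, 0.2536]
orientation: [0.0, 0.997, 0.082, 0.0]
force: [-0.5, 1.4, 0.2]
gripper_width: 0.0255
```

>>> {"fn": "play_rows", "kwargs": {
  "moves": [
    [[4, 0.7, 0, 0, 0, -0.03, 0.76], [7.9, 1.3, 0, 0, 0, -0.06, 0.76], [7.9, 1.3, 0, 0, 0, -0.09, 0.76], [7.9, 1.3, 0, 0, 0, -0.1, 0.76], [7.9, 1.3, 0, 0, 0, -0.1, 0.76]]
  ]
}}

```text
t: 3.08
tool_pos: [0.5381, 0.1338, 0.1511]
orientation: [-0.069, 0.994, 0.084, -0.008]
force: [-0.4, 0.1, -0.7]
gripper_width: 0.0205
```

```bash
python3 - <<'E'
from h import *
o=arm.observe(); print(o['t'],o['tool_pos'],o['orientation'],o['gripper_width'])
c=arm.get_calibration('wrist'); im=shot('wrist','w2.png'); print(np.array(c['world_from_camera']))
E
```

```text
3.0833 [0.53811491 0.13379167 0.15106368] [-0.06943775  0.99404209  0.08362497 -0.00809824] 0.020530702276363194
[[ 0.98587635 -0.16571659 -0.02420418  0.52834423]
 [ 0.1674365   0.97220927  0.16362807  0.19225649]
 [-0.00358436 -0.16536971  0.98622513  0.28149423]
 [ 0.          0.          0.          1.        ]]
```

View pics/w2.png

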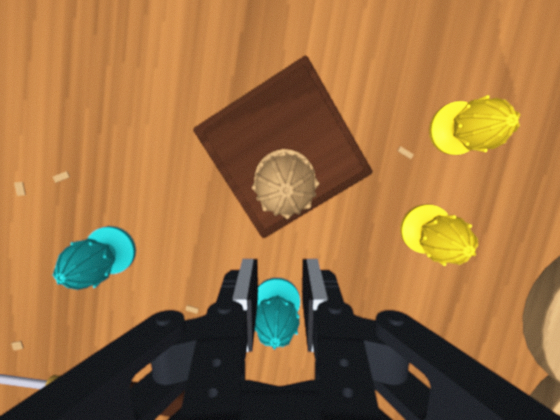

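```bash
python3 - <<'E'
from h import *
o=arm.observe(); print(o['t'],o['tool_pos'],o['orientation'],o['gripper_width'])
im=shot('wrist','w3.png')
a=im[40:260,180:390]; a=cv2.convertScaleAbs(a,alpha=1.8,beta=10)
cv2.imwrite('pics/w3c.png',cv2.resize(a,None,fx=3.,fy=3.,interpolation=cv2.INTER_CUBIC)[:600])
E
```

```text
3.1333 [0.5391648  0.13400727 0.15288896] [-0.06957483  0.99401726  0.08392768 -0.00672109] 0.02075772675854101
```

View pics/w3c.png

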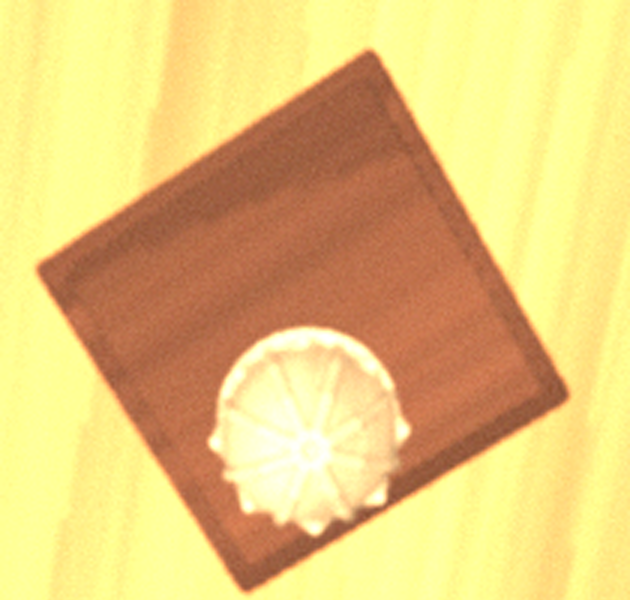

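```bash
python3 - <<'E'
from h import *
c=arm.get_calibration('wrist')
o=arm.observe(); print(o['t'],o['tool_pos'],o['gripper_width'],o['qd'].round(4))
C=lambda p:(p[0]/3+180-.333,p[1]/3+40-.333)
L=lambda a,b:[C((a[0]+(b[0]-a[0])*t,a[1]+(b[1]-a[1])*t)) for t in (.05,.35,.65,.95)]
A,B,D,G=(370,48),(570,395),(248,590),(40,268)
E=[L(A,B),L(G,A),L(D,G),L(B,D)]
for z in (0.,.012):
    x,f=fit_square(c,E,[.53,.195,np.pi/4],z=z,h=.052); print(x,np.degrees(x[2]),f*1e3)
pts=[C(p) for p in [(307,327),(268,340),(236,366),(350,338),(382,366)]]
d,g=fit_disc(c,pts,[.53,.175]); print(d,g*1e3, (x[:2]-d)*1e3)
E
```

```text
3.1833 [0.5400359  0.13407339 0.15407561] 0.02049034347621031 [-0.0047 -0.0248  0.0112 -0.0162 -0.0005  0.0003  0.0054]
[0.53147826 0.19573895 0.72644615] 41.62229858555905 [0.56988003 0.61938817 0.64600676 0.64839493 0.73881297 0.94964811
 1.12855531 1.27645792 0.74345971 0.66463921 0.58143001 0.49414095
 1.20513158 1.0876112  0.96462489 0.83610664]
[0.53139624 0.19559893 0.72644966] 41.62249972438065 [-1.64763704 -1.60032123 -1.57493296 -1.57275665 -1.48583032 -1.28399751
 -1.11274352 -0.97118397 -1.48137784 -1.55698318 -1.63678858 -1.72049829
 -1.03918511 -1.15185209 -1.26975653 -1.39296159]
[0.53483803 0.17609256] [ 0.32581707 -0.27611577  0.00180253  0.01092949 -0.1514745 ] [-3.44179438 19.50637125]
```

>>> {"fn": "play_rows", "kwargs": {
  "moves": [
    [[0, 0, 0, 0.001, -0.008, -0.01, 0.76], [0, 0, 0, 0.001, -0.008, -0.03, 0.76], [0, 0, 0, 0.001, -0.008, -0.05, 0.76], [0, 0, 0, 0.001, -0.008, -0.06, 0.76], [0, 0, 0, 0.001, -0.008, -0.06, 0.76]]
  ]
}}

```text
t: 3.6
tool_pos: [0.5401, 0.1245, 0.0921]
orientation: [-0.069, 0.994, 0.083, -0.007]
force: [-0.0, -0.4, -0.0]
gripper_width: 0.0208
```

```bash
python3 - <<'E'
from h import *
for i in range(3):
    o=arm.observe(); print(o['t'],o['tool_pos'],o['orientation'].round(4),o['gripper_width'],o['force'])
    im=shot('wrist','w4.png')
E
```

```text
3.6 [0.54010264 0.12446663 0.09207717] [-0.0694  0.9941  0.0833 -0.0066] 0.020777196560371275 [-0.02302301 -0.43110736 -0.04853731]
3.65 [0.54066396 0.12450816 0.09318793] [-0.0695  0.9941  0.0832 -0.0059] 0.020671012211629133 [-0.32721519  0.2933717  -0.06393761]
3.7 [0.54116434 0.12458637 0.09390601] [-0.0696  0.9941  0.0832 -0.0053] 0.020677288609242284 [ 0.24295722  0.65669402 -0.28644048]
```

View pics/w4.png

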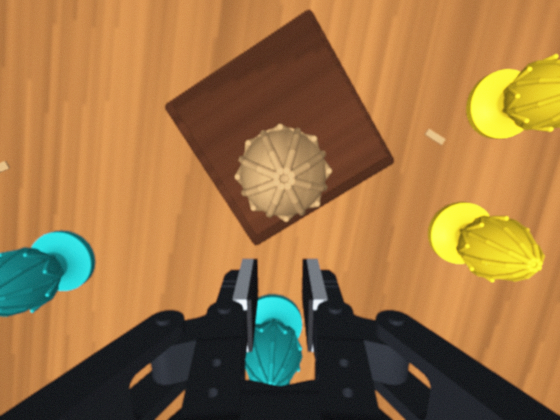

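>>> {"fn": "play_rows", "kwargs": {
  "moves": [
    [[0, 0, 0, 0, 0, -0.007, 0.76], [0, 0, 0, 0, 0, -0.014, 0.76], [0, 0, 0, 0, 0, -0.02, 0.76], [0, 0, 0, 0, 0, -0.02, 0.76], [0, 0, 0, 0, 0, -0.02, 0.76]]
  ]
}}

```text
t: 4.17
tool_pos: [0.5404, 0.1244, 0.0728]
orientation: [-0.07, 0.994, 0.083, -0.006]
force: [0.8, -0.9, 1.1]
gripper_width: 0.0205
```

```bash
python3 - <<'E'
from h import *
for i in range(2):
    o=arm.observe(); print(o['t'],o['tool_pos'],o['orientation'].round(4),o['gripper_width'],o['force'])
    c=arm.get_calibration('wrist');im=shot('wrist','w5.png')
s=shot('scene','s5.png')
cv2.imwrite('pics/s5c.png',cv2.resize(s[200:330,230:390],None,fx=4.5,fy=4.5,interpolation=cv2.INTER_CUBIC))
E
```

```text
4.1667 [0.54044233 0.12440494 0.07283457] [-0.0696  0.9941  0.083  -0.0061] 0.020504434428065783 [ 0.76001172 -0.93327521  1.07703152]
4.2167 [0.54065455 0.12442113 0.07312409] [-0.0696  0.9941  0.083  -0.0058] 0.020343722296112678 [-0.18405054  0.40106601 -0.42692831]
```

View pics/w5.png

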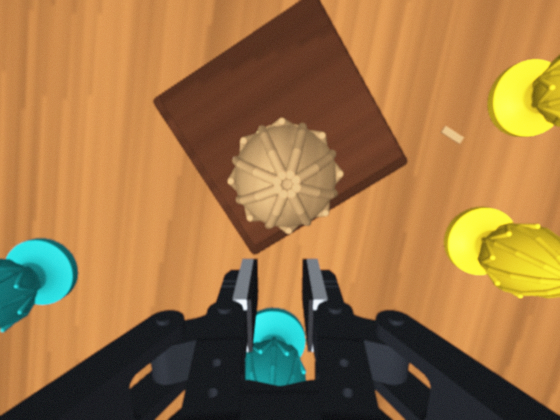

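View pics/s5c.png

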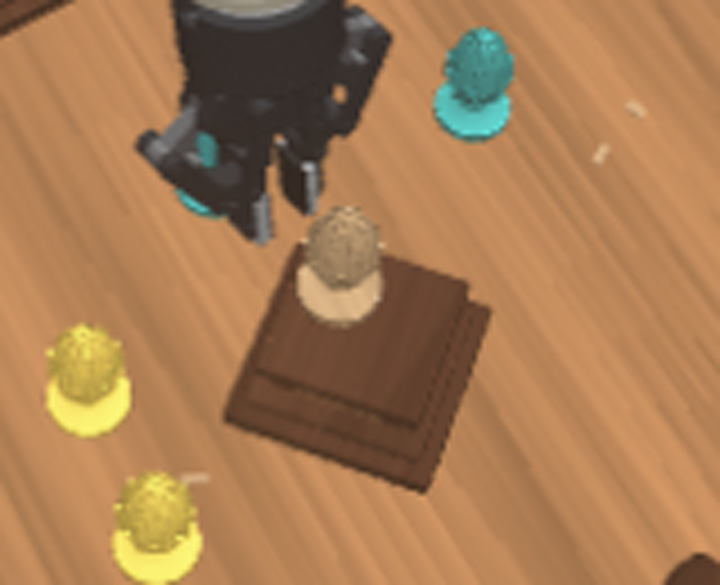

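>>> {"fn": "play_rows", "kwargs": {
  "moves": [
    [[0, 0, 0, 0, 0.003, 0, 0.76], [0, 0, 0, 0, 0.006, 0, 0.76], [0, 0, 0, 0, 0.009, 0, 0.76], [0, 0, 0, 0, 0.012, 0, 0.76], [0, 0, 0, 0, 0.014, 0, 0.76]]
  ]
}}

```text
t: 4.73
tool_pos: [0.5407, 0.1392, 0.0734]
orientation: [-0.07, 0.994, 0.083, -0.006]
force: [-0.5, -0.6, -1.1]
gripper_width: 0.0205
```

```bash
cat > look.py <<'E'
import sys
from h import *
n=sys.argv[1]
o=arm.observe(); print(o['t'],o['tool_pos'],o['orientation'].round(4),o['gripper_width'],o['force'])
c=arm.get_calibration('wrist');im=shot('wrist','w%s.png'%n)
s=shot('scene','s%s.png'%n)
A=cv2.resize(s[220:330,250:350],None,fx=4,fy=4,interpolation=cv2.INTER_CUBIC)
B=im[0:330,120:420]; B=cv2.resize(B,None,fx=440/330,fy=440/330)
cv2.imwrite('pics/c%s.png'%n,np.hstack([A,B])[:, :800])
np.save('cal%s.npy'%n,c,allow_pickle=True)
E
python3 look.py 6
```

```text
4.7333 [0.54072467 0.13924657 0.07335102] [-0.0697  0.9941  0.0834 -0.0056] 0.020525461493868292 [-0.4856804  -0.56806291 -1.14249262]
```

View pics/c6.png

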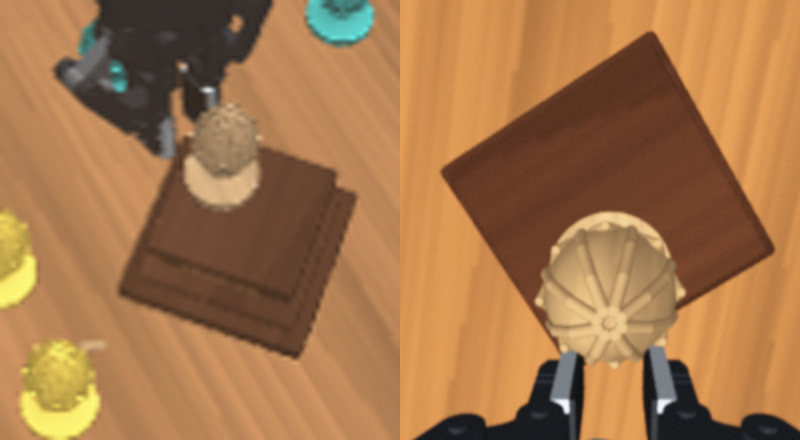

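```bash
cat > zoom.py <<'E'
import sys
from h import *
n,x0,x1,y0,y1,k=sys.argv[1],*map(int,sys.argv[2:7])
im=cv2.imread('pics/w%s.png'%n)[y0:y1,x0:x1]
a=cv2.convertScaleAbs(im,alpha=2.2,beta=0)
cv2.imwrite('pics/z%s.png'%n,cv2.resize(a,None,fx=k,fy=k,interpolation=cv2.INTER_CUBIC))
E
python3 zoom.py 6 140 410 10 280 2; python3 - <<'E'
import cv2;from h import *
print(np.load('cal6.npy',allow_pickle=True).item()['world_from_camera'])
E
```

```text
[[ 0.98601446 -0.164124   -0.02896205  0.53034939]
 [ 0.16665331  0.97250693  0.16265592  0.19761199]
 [ 0.00147006 -0.16520771  0.9862577   0.20377067]
 [ 0.          0.          0.          1.        ]]
```

View pics/z6.png

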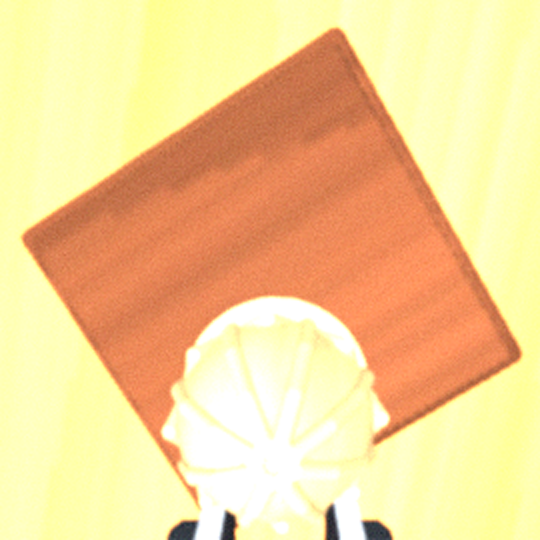

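```bash
python3 - <<'E'
from h import *
c=np.load('cal6.npy',allow_pickle=True).item()
C=lambda p:(p[0]/2+140-.25,p[1]/2+10-.25)
L=lambda a,b:[C((a[0]+(b[0]-a[0])*t,a[1]+(b[1]-a[1])*t)) for t in (.05,.35,.65,.95)]
E=[L((348,36),(519,348)),L((27,236),(332,31)),L((25,243),(165,455)),L((516,358),(378,438))]
x,f=fit_square(c,E,[.53,.195,np.pi/4],z=.012,h=.052); print(x,np.degrees(x[2]),f*1e3)
x,f=fit_square(c,[L((362,75),(497,362)),[],[],[]],[.53,.195,x[2]],z=.048,h=.04); print(x,np.degrees(x[2]),f*1e3)
pts=[C(p) for p in [(274,296),(235,305),(205,328),(315,307),(350,338)]]
d,g=fit_disc(c,pts,[.53,.175]); print(d,g*1e3)
E
```

```text
[0.53009173 0.19525572 0.73060766] 41.86073513091927 [-0.31363963 -0.7464851  -1.23487232 -1.78213109 -1.77124436 -1.78470629
 -1.8400453  -1.9352312  -1.42661838 -1.15419071 -0.88297738 -0.61334168
 -1.40493316 -1.68599247 -1.97332882 -2.2669727 ]
[0.48643552 0.25002132 0.64909445] 37.190372226296574 [-0.01053494  0.01004626  0.01064309 -0.01015443]
[0.53288172 0.17591418] [ 0.21388759  0.03777301 -0.19528153 -0.04183617 -0.13509122]
```

>>> {"fn": "play_rows", "kwargs": {
  "moves": [
    [[0, 0, 0, -0.0007, 0.002, 0, 0.76], [0, 0, 0, -0.0014, 0.004, 0, 0.76], [0, 0, 0, -0.0018, 0.006, 0, 0.76], [0, 0, 0, -0.0022, 0.008, 0, 0.76], [0, 0, 0, -0.0026, 0.01, 0, 0.76]]
  ]
}}

```text
t: 5.25
tool_pos: [0.5381, 0.1487, 0.0733]
orientation: [-0.07, 0.994, 0.083, -0.006]
force: [0.5, 0.7, 0.3]
gripper_width: 0.0204
```

```bash
python3 look.py 7;  python3 zoom.py 7 140 410 10 280 2
```

```text
5.25 [0.53810877 0.14865346 0.07328097] [-0.0696  0.9941  0.083  -0.0056] 0.020390742136309096 [0.46410502 0.71671126 0.29167463]
```

View pics/z7.png

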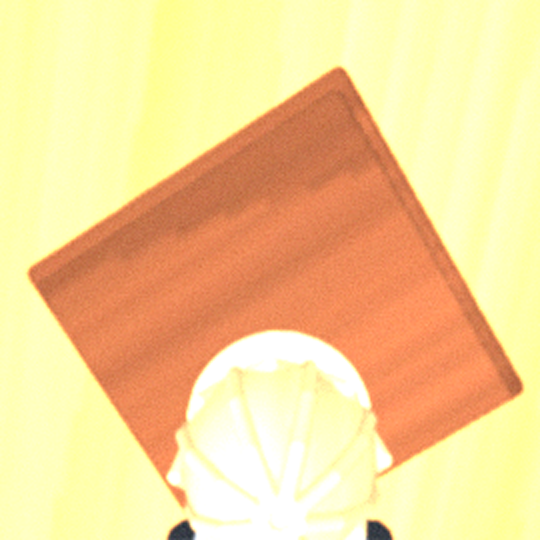

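View pics/c7.png

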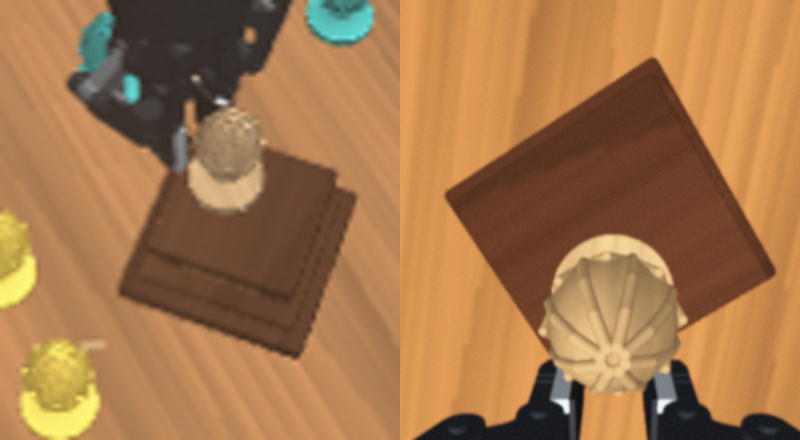

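```bash
python3 - <<'E'
from h import *
c=np.load('cal7.npy',allow_pickle=True).item()
C=lambda p:(p[0]/2+140-.25,p[1]/2+10-.25)
L=lambda a,b:[C((a[0]+(b[0]-a[0])*t,a[1]+(b[1]-a[1])*t)) for t in (.05,.35,.65,.95)]
E=[L((352,76),(520,382)),L((33,270),(335,70)),L((31,276),(170,485)),L((519,391),(385,470))]
x,f=fit_square(c,E,[.53,.195,np.pi/4],z=.012,h=.052); print(x,np.degrees(x[2]),f*1e3)
pts=[C(p) for p in [(279,330),(238,340),(204,368),(188,405),(320,340),(352,367),(370,405)]]
d,g=fit_disc(c,pts,[.53,.175]); print(d,g*1e3,(x[:2]-d)*1e3)
p=np.array([-.165,.986]);l=np.array([.986,.165]);t=np.array([.5381,.1487])
print('p: tcp,bud,stand',t@p,d@p,x[:2]@p,'l',t@l,d@l,x[:2]@l)
E
```

```text
[0.53025131 0.1954841  0.72642377] 41.62101620780819 [-0.58714005 -1.00434137 -1.4728435  -1.99557656 -1.59984709 -1.58349877
 -1.60449131 -1.66113894 -1.54190196 -1.35386998 -1.17084445 -0.99328508
 -1.49435366 -1.56990799 -1.65000338 -1.73471108]
[0.53259891 0.17860034] [ 0.10632616 -0.03402179 -0.00530997 -0.02005867  0.00579762 -0.14311488
  0.07277413] [-2.34760539 16.88376096]
p: tcp,bud,stand 0.05783169999999999 0.08822111367197727 0.1052558568721444 l 0.5551021 0.5546115846022793 0.5550826662460773
```

>>> {"fn": "play_rows", "kwargs": {
  "moves": [
    [[0, 0, 0, -0.0004, 0.0022, 0, 0.76], [0, 0, 0, -0.0007, 0.0044, 0, 0.76], [0, 0, 0, -0.0011, 0.0066, 0, 0.76], [0, 0, 0, -0.0015, 0.0088, 0, 0.76], [0, 0, 0, -0.0018, 0.011, 0, 0.76]]
  ]
}}

```text
t: 5.77
tool_pos: [0.5363, 0.1598, 0.0733]
orientation: [-0.07, 0.994, 0.083, -0.006]
force: [0.6, -0.7, 0.3]
gripper_width: 0.0206
```

```bash
python3 look.py 8;  python3 zoom.py 8 140 410 10 280 2
```

```text
5.7667 [0.53626413 0.15976763 0.0732632 ] [-0.0696  0.9941  0.0832 -0.0056] 0.020643438736792606 [ 0.58327884 -0.69058416  0.25415733]
```

View pics/z8.png

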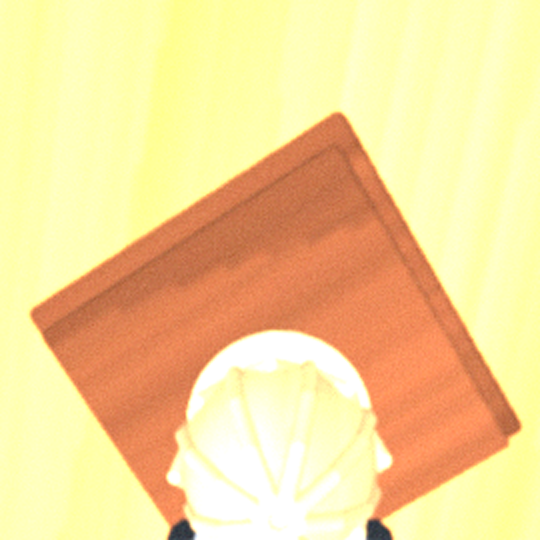

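View pics/c8.png

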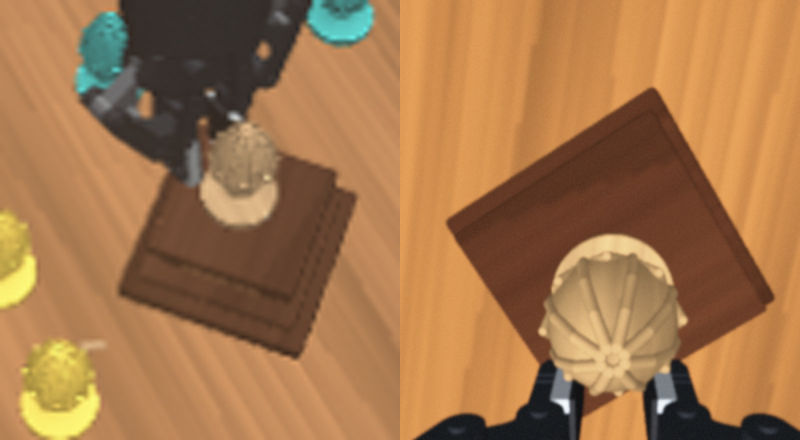

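```bash
python3 - <<'E'
from h import *
c=np.load('cal8.npy',allow_pickle=True).item()
C=lambda p:(p[0]/2+140-.25,p[1]/2+10-.25)
L=lambda a,b:[C((a[0]+(b[0]-a[0])*t,a[1]+(b[1]-a[1])*t)) for t in (.05,.35,.65,.95)]
E=[L((348,155),(507,436)),L((48,328),(333,149)),L((43,335),(165,520)),L((506,444),(385,514))]
x,f=fit_square(c,E,[.53,.195,np.pi/4]); print(x,np.degrees(x[2]),f*1e3)
E=[L((352,122),(519,424)),L((35,312),(335,114)),[],[]]
y,f=fit_square(c,E,[.53,.195,x[2]],z=.008,h=.052); print(y,np.degrees(y[2]),f*1e3)
pts=[C(p) for p in [(277,330),(238,340),(204,368),(188,405),(320,340),(352,367),(370,405)]]
d,g=fit_disc(c,pts,[.53,.175]); print(d,g*1e3,(x[:2]-d)*1e3)
p=np.array([-.165,.986]);l=np.array([.986,.165]);t=arm.observe()['tool_pos'][:2]
print('p: tcp,bud,stand',t@p,d@p,x[:2]@p,y[:2]@p,'l',t@l,d@l,x[:2]@l,y[:2]@l)
E
```

```text
[0.52987394 0.19566714 0.72063785] 41.289507181224984 [-0.18887141 -0.31330121 -0.46177416 -0.6356233  -0.59044289 -0.80696726
 -1.03838716 -1.28380689 -0.66713756 -0.48678654 -0.30964627 -0.13599972
 -0.87697685 -0.90986785 -0.94633223 -0.98642728]
[0.53053749 0.19449507 0.71888431] 41.18903668781396 [ 0.44980555  0.17813217 -0.13523599 -0.49270173 -0.48113855 -0.13283287
  0.17383765  0.44013377]
[0.53075954 0.18972297] [ 0.10901047 -0.03512551 -0.00662658 -0.02148638  0.00534299 -0.1433389
  0.07250931] [-0.88559576  5.94417199]
p: tcp,bud,stand 0.06938722727741134 0.09949152016088622 0.10549859703991589 0.10423344933359006 l 0.5551263368463103 0.5546331957848963 0.5547407867461771 0.5552016508266432
```

>>> {"fn": "play_rows", "kwargs": {
  "moves": [
    [[0, 0, 0, -0.0002, 0.0016, 0, 0.76], [0, 0, 0, -0.0005, 0.0032, 0, 0.76], [0, 0, 0, -0.0007, 0.0046, 0, 0.76], [0, 0, 0, -0.0009, 0.0056, 0, 0.76], [0, 0, 0, -0.0009, 0.0056, 0, 0.76]]
  ]
}}

```text
t: 6.28
tool_pos: [0.5354, 0.1654, 0.0733]
orientation: [-0.07, 0.994, 0.083, -0.006]
force: [-0.2, 0.0, 0.3]
gripper_width: 0.0208
```

```bash
python3 look.py 9;  python3 zoom.py 9 140 410 10 280 2
```

```text
6.2833 [0.53536077 0.16539903 0.07327755] [-0.0697  0.9941  0.0833 -0.0056] 0.020820769440281106 [-0.17634195  0.02911938  0.31058753]
```

View pics/z9.png

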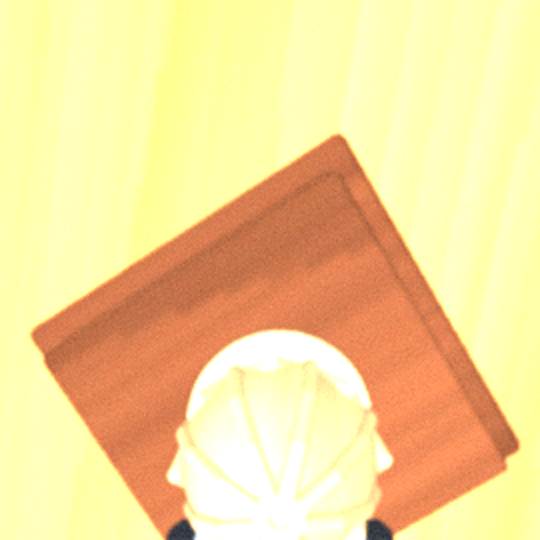

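>>> {"fn": "play_rows", "kwargs": {
  "moves": [
    [[0, 0, 0, 0.0005, -0.003, 0, 0.76], [0, 0, 0, 0.001, -0.007, 0, 0.76], [0, 0, 0, 0.002, -0.014, 0, 0.76], [0, 0, 0, 0.004, -0.024, 0, 0.76], [0, 0, 0, 0.006, -0.036, 0, 0.76]]
  ]
}}

```text
t: 6.8
tool_pos: [0.5416, 0.1281, 0.0733]
orientation: [-0.07, 0.994, 0.083, -0.006]
force: [0.3, -0.7, 0.5]
gripper_width: 0.0205
```

>>> {"fn": "play_rows", "kwargs": {
  "moves": [
    [[0, 0, 0, 0, 0, 0.02, 0.76], [0, 0, 0, 0, 0, 0.05, 0.76], [0, 0, 0, 0, 0, 0.08, 0.76], [0, 0, 0, 0, 0, 0.1, 0.76], [0, 0, 0, 0, 0, 0.1, 0.76]]
  ]
}}

```text
t: 7.22
tool_pos: [0.5438, 0.1276, 0.1774]
orientation: [-0.07, 0.994, 0.082, -0.002]
force: [-0.3, -0.5, 0.2]
gripper_width: 0.0207
```

>>> {"fn": "play_rows", "kwargs": {
  "moves": [
    [[0, 0, 0, 0, 0, 0, 0.76], [0, 0, 0, 0, 0, 0, 0.76], [0, 0, 0, 0, 0, 0, 0.76], [0, 0, 0, 0, 0, 0, 0.76], [0, 0, 0, 0, 0, 0, 0.76]]
  ]
}}

```text
t: 7.63
tool_pos: [0.5411, 0.1288, 0.1724]
orientation: [-0.069, 0.994, 0.083, -0.006]
force: [0.1, -0.6, -0.1]
gripper_width: 0.0203
```

```bash
python3 look.py 10;  python3 zoom.py 10 180 380 20 220 3
```

```text
7.6333 [0.54111481 0.12884094 0.17244197] [-0.0694  0.9941  0.083  -0.0063] 0.020321427328054094 [ 0.05075726 -0.57615501 -0.07773462]
```

View pics/z10.png

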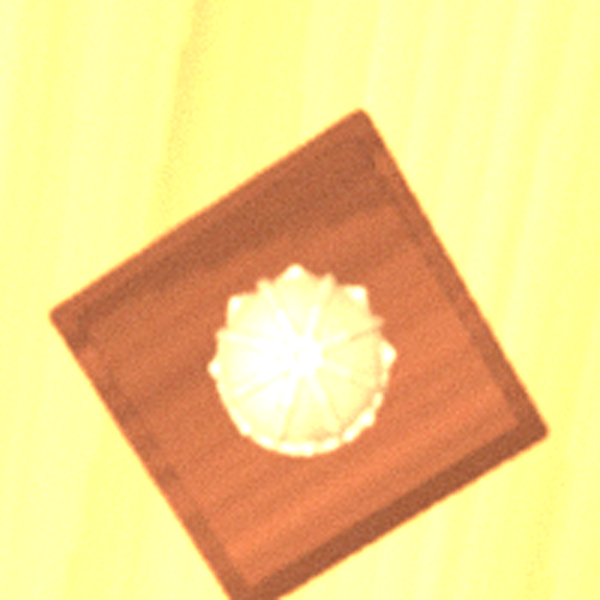

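View pics/c10.png

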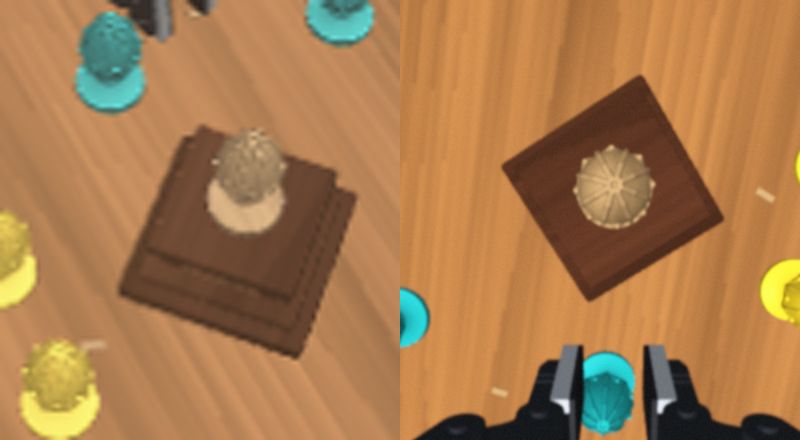

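```bash
python3 - <<'E'
from h import *
c=np.load('cal10.npy',allow_pickle=True).item()
C=lambda p:(p[0]/3+180-.333,p[1]/3+20-.333)
L=lambda a,b:[C((a[0]+(b[0]-a[0])*t,a[1]+(b[1]-a[1])*t)) for t in (.05,.35,.65,.95)]
E=[L((368,115),(546,430)),L((53,312),(360,111)),L((52,318),(230,595)),L((546,436),(275,598))]
for z in(.012,.006):
  x,f=fit_square(c,E,[.53,.195,np.pi/4],z=z,h=.052); print(x,np.degrees(x[2]),f*1e3)
pts=[C(p) for p in [(306,457),(268,447),(242,428),(348,443),(375,416),(388,388)]]
d,g=fit_disc(c,pts,[.53,.195]); print(d,g*1e3,(x[:2]-d)*1e3)
E
python3 - <<'E'
import cv2
a=cv2.imread('pics/s10.png')[240:325,270:350]
cv2.imwrite('pics/s10z.png',cv2.resize(cv2.convertScaleAbs(a,alpha=1.8),None,fx=7,fy=7,interpolation=cv2.INTER_CUBIC))
E
```

```text
[0.53012067 0.19499393 0.71851297] 41.167760821837796 [-1.17042329 -1.23018391 -1.31172751 -1.4161159  -1.62539259 -1.51859797
 -1.43835617 -1.38388522 -1.16248053 -1.23787926 -1.31975152 -1.40833931
 -1.24275498 -1.40645743 -1.57341337 -1.74360617]
[0.53010186 0.19515275 0.71815874] 41.14746477023991 [-0.13684101 -0.18753664 -0.26014099 -0.35573065 -0.60319341 -0.48322108
 -0.39055876 -0.32441031 -0.09816671 -0.18479978 -0.2783158  -0.37896701
 -0.21091938 -0.36843438 -0.52910721 -0.6929226 ]
[0.53072667 0.19482182] [ 0.29530969 -0.11801867 -0.05289206 -0.08973089 -0.1835405   0.10757207] [-0.62481136  0.33092917]
```

View pics/s10z.png

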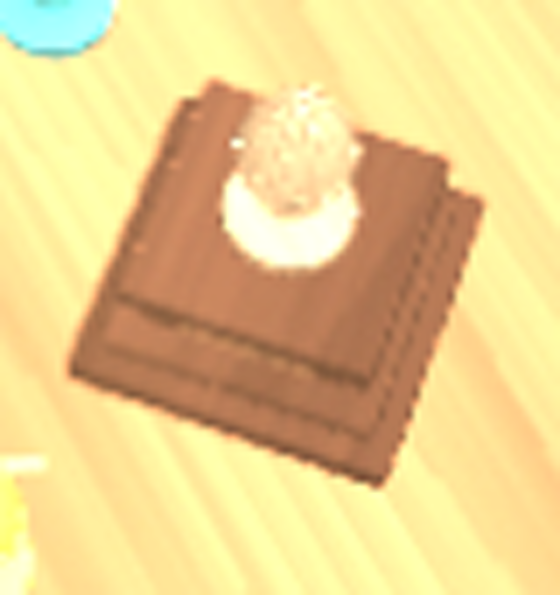

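```bash
python3 - <<'E'
from h import *
c=arm.get_calibration('scene')
C=lambda p:(p[0]/7+270-.43,p[1]/7+240-.43)
L=lambda a,b:[C((a[0]+(b[0]-a[0])*t,a[1]+(b[1]-a[1])*t)) for t in (.05,.35,.65,.95)]
A,B,D,G=(212,80),(449,160),(370,385),(118,297)
for p in (A,B,D,G): print(at(c,C(p),.048))
E=[L(D,G),L(B,D),L(A,B),L(G,A)]
x,f=fit_square(c,E,[.53,.2,.72]); print(x,f*1e3)
E=[L(D,G),L(G,A),L(A,B),L(B,D)]
x2,f=fit_square(c,E,[.53,.2,.72]); print(x2,f*1e3)
# bottom arc of the disc is seen at its lower rim z=.053, sides between
pts=[C(p) for p in [(290,270),(260,264),(238,248),(322,264),(345,245)]]
for z in (.053,.059):
  d,g=fit_disc(c,pts,[.53,.195],z=z); print(d,g*1e3)
d3=arm.place_of('scene','bud_1_foot'); print(d3)
print([at(c,k['location'],.056) for k in d3])
E
```

```text
[0.52631003 0.14205476 0.048     ]
[0.4755778  0.20026402 0.048     ]
[0.53557122 0.25445376 0.048     ]
[0.58761261 0.19523831 0.048     ]
[0.53126427 0.19798289 0.72175867] [ 0.53319948  0.48711816  0.46926885  0.47973037 -1.44731999 -1.15048563
 -0.83859312 -0.51192165  0.65552922  0.55550401  0.4423214   0.31596235
 -0.73457723 -0.89120141 -1.06522604 -1.25731495]
[0.53154754 0.19842256 2.25879812] [ -3.15887618 -26.59815262 -50.22938659 -74.06691386 -77.39378664
 -53.67933848 -29.3552058   -4.38715006  -3.69040866 -27.03123573
 -50.18056381 -73.15112104 -77.85769579 -52.99164023 -28.77964851
  -5.18649648]
[0.52979557 0.19545882] [-0.15317525  0.09805835 -0.00508364  0.07519483  0.00431443]
[0.5317224  0.19800348] [-0.12348482  0.10486053 -0.04359386  0.08711276 -0.03449563]
[{'location': [313.6, 271.2], 'p': 0.83}, {'location': [248.5, 290.4], 'p': 0.8}, {'location': [278.8, 238.6], 'p': 0.68}, {'location': [333.1, 224.8], 'p': 0.65}]
[array([0.52726935, 0.20248952, 0.056     ]), array([0.66757626, 0.18069015, 0.056     ]), array([0.55474543, 0.097341  , 0.056     ]), array([0.42934383, 0.12031535, 0.056     ])]
```

>>> {"fn": "play_rows", "kwargs": {
  "moves": [
    [[0, 0, 0, 0, 0, 0.03, 0.6], [-4, -0.7, 0, 0, 0, 0.06, 0.5], [-7.9, -1.3, 0, -0.003, 0.025, 0.06, 0.4], [-7.9, -1.3, 0, -0.007, 0.05, 0.06, 0.2], [-7.9, -1.3, 0, -0.01, 0.08, 0.06, 0]]
  ]
}}

```text
t: 8.2
tool_pos: [0.5311, 0.2104, 0.2338]
orientation: [0.0, 0.997, 0.084, 0.0]
force: [0.4, 0.5, -0.3]
gripper_width: 0.0736
```

>>> {"fn": "play_rows", "kwargs": {
  "moves": [
    [[0, 0, 0, 0, 0.02, 0, 0], [0, 0, 0, 0, 0.02, 0, 0], [0, 0, 0, 0, 0.02, 0, 0], [0, 0, 0, 0, 0.02, 0, 0], [0, 0, 0, 0, 0.02, 0, 0]]
  ]
}}

```text
t: 8.62
tool_pos: [0.5317, 0.2275, 0.2333]
orientation: [0.0, 0.997, 0.082, -0.0]
force: [-0.1, -0.3, -0.9]
gripper_width: 0.0852
```

```bash
python3 look.py 11;  python3 zoom.py 11 200 360 100 260 4
```

```text
8.6167 [0.53170529 0.22753404 0.23328193] [ 4.000e-04  9.966e-01  8.230e-02 -0.000e+00] 0.0852015213006076 [-0.07689107 -0.29230109 -0.93787478]
```

View pics/z11.png

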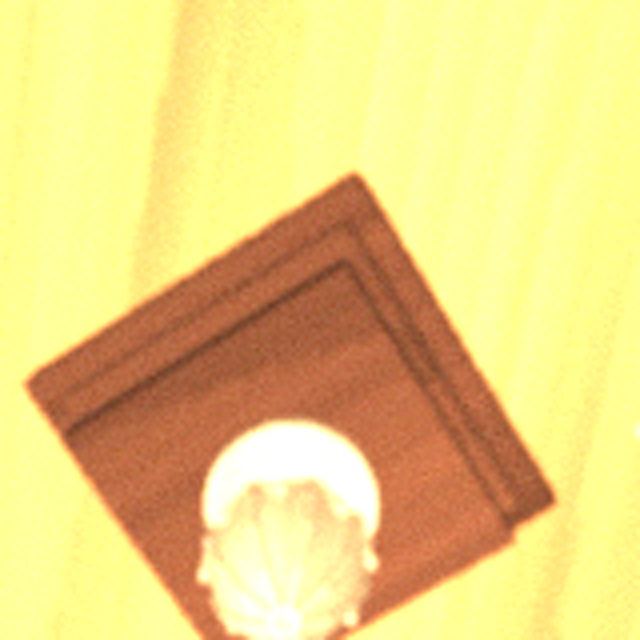

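View pics/w11.png

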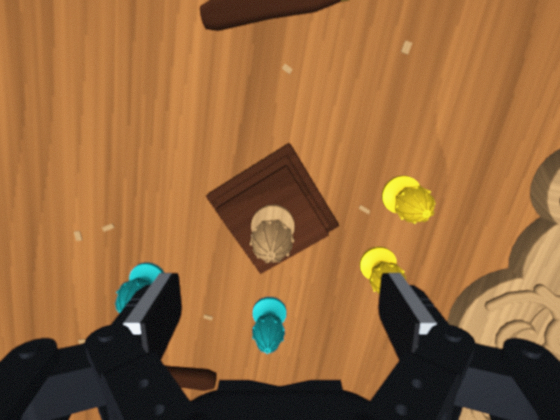

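```bash
python3 - <<'E'
from h import *
c=np.load('cal11.npy',allow_pickle=True).item()
print(c['world_from_camera'][:3,3], np.load('cal10.npy',allow_pickle=True).item()['world_from_camera'][:3,3])
C=lambda p:(p[0]/4+200-.375,p[1]/4+100-.375)
L=lambda a,b:[C((a[0]+(b[0]-a[0])*t,a[1]+(b[1]-a[1])*t)) for t in (.05,.35,.65,.95)]
E=[L((347,262),(513,540)),L((347,262),(68,432)),L((68,432),(205,635)),L((513,540),(345,638))]
x,f=fit_square(c,E,[.53,.195,np.pi/4]); print(x,f*1e3)
pts=[C(p) for p in [(292,420),(250,432),(215,463),(202,500),(335,432),(368,463),(381,500)]]
for z in (.053,.059):
  d,g=fit_disc(c,pts,[.53,.195],z=z); print(z,d,g*1e3,(x[:2]-d)*1e3)
t=arm.get_calibration('top'); im=shot('top','t11.png')
cv2.imwrite('pics/t11z.png',cv2.resize(im[170:240,170:350],None,fx=4.4,fy=4.4,interpolation=cv2.INTER_CUBIC))
E
```

```text
[0.51867378 0.30337839 0.35410188] [0.53097257 0.18730891 0.30280781]
[0.53033567 0.19633828 0.70838703] [-1.42904294 -1.50479775 -1.58673483 -1.67519071 -0.22502105 -0.40261058
 -0.58828901 -0.78227153 -1.84875325 -1.65050447 -1.44983333 -1.24667519
 -1.09507567 -0.70048296 -0.30225784  0.09962432]
0.053 [0.53033596 0.19448067] [ 0.07313919 -0.34139994  0.25957464  1.09602108 -0.07278524  0.24930451
  0.9753102 ] [-2.87929177e-04  1.85761200e+00]
0.059 [0.53018283 0.19616769] [ 0.16256267 -0.30449342  0.09218038  0.69134224 -0.04594064  0.08391109
  0.57502429] [0.15284048 0.17059451]
```

View pics/t11z.png

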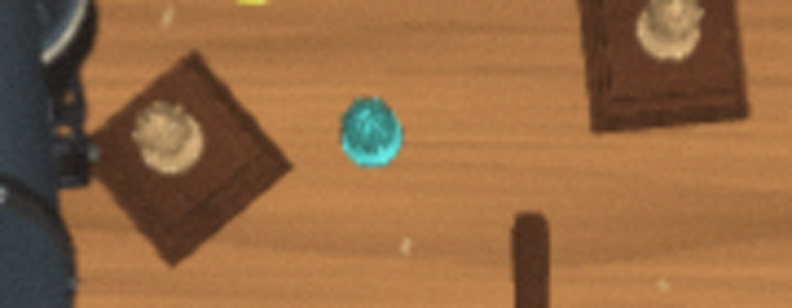

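```bash
python3 - <<'E'
from h import *
o=arm.observe(); print(o['t'],o['tool_pos'],o['force'],abs(o['qd']).max())
print(arm.finish_job())
E
```

```text
8.7667 [0.53171539 0.22793684 0.23341107] [0.27053732 0.74197776 0.10543059] 0.0027513675933195673
the job is handed in; nothing more can be done
None
```

I centred bud_1, the pale bud on the left stand, and handed the job in at 8.8 s of the 58 s. It started about 19 mm off the middle of its stand, towards −y. I slid it across with slow pushes of about 25 mm/s, using two slightly open fingertips low on its foot disc. I then backed the hand straight off and raised it clear.

**Centring:** every check puts the bud inside the 4 mm limit, but they do not fully agree.

| View | Bud's distance from the middle |
|---|---|
| Wrist camera, nearly vertical (most reliable) | about 0.7 mm |
| Wrist camera, oblique | 0.2 to 1.9 mm |
| Scene camera | about 0.5 to 2.9 mm |

The ranges depend on whether the upper or lower rim of the foot disc is taken as its edge. If anything, the bud is slightly short towards +y.

**State at hand-in:** the bud stood upright in the last pictures. The measured wrist force stayed within about 2 N throughout, which looks like sensor noise. The arm was still, with the fingertips about 10 cm above the bud's tip.

**Other objects:** I saw no movement of either stand, bud_2 or the tools. I checked this only by eye for bud_2 and the tools, and the mallet was not in the later pictures.

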